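# Drop a pattern plate into its moulding board and clip it down

## Robot

A 6-joint arm with a two-finger parallel gripper is mounted at the origin on a cart in front of the work surface, level with it; the furniture and walls round the work are solid. World frame = base frame: x ahead of the robot, y to its left, z up, the work surface at z = 0. Lengths are in m, angles in rad, forces in N, time in s.
With the tool pointing down it reaches from about 0.25 to 0.8 m from the base axis. Payload 3.9 kg.
Tool frame: the origin (TCP) lies midway between the tips of the shut fingers; the grasp point (between the pads) lies 19 mm behind it (bot.hold_point_z is the distance from the TCP to the grasp point, in m); z points along the fingers, y is the line along which they close (so a half turn about z gives the same grasp; the last joint's range is limited). The gripper opens to 85 mm and grips with 20 to 120 N. Pads are 22 mm wide; open, the fingers measure 114 mm over their backs; the gripper's body (76 mm by 85 mm) begins 54 mm behind the grasp point. The pads swing forward as they close: fully open they stand 13 mm farther back than shut.
Start: joints at [-1.171, 0.26, -0.138, 1.173, 0, 1.571], TCP at [0.204, -0.484, 0.231] pointing down, gripper open.
Joint ranges: [-2.78, 2.78], [-0.83, 1.72], [-1.28, 1.37], [-1.9, 2.12], [-1.57, 1.48], [-3.14, 3.14]. Speed limits (rad/s): [2.57, 2.57, 3.14, 3.14, 3.14, 3.14].

## Interface

Orientations are given as a rotation vector (axis times angle).
In Python, from plant import bot, vision gives the robot as it stands.
- The arm moves only by the shell command python3 -m pendant 'ROWS' [FORCE]. ROWS is JSON, a list of rows, each a list of 3 entries, a list of its own where there are three numbers: the shift along the world's x, y, z in mm, then the turn, a rotation vector about the world's x, y, z in rad, then the closure, from 0 (fully open) to 1 (shut). A call has 1 to 8 rows; each row shifts and turns the commanded pose from where the row before left it; what a row does not reach is not made up. A row lasts 1/12 s, in which the tool goes at most 41.7 mm and 7.16 degrees, less where a joint would pass 70% of its speed; a pose out of reach is approached as far as the arm can. A call is refused whole if a number of a shift passes 41.7 or a number of a turn 0.125, either way. A call with a gripper value outside its range is refused whole. The fingers move at their own pace and stop on an object; FORCE is the grip in N (left out, the last holds). Time passes only in rows, so rows that do not move let the fingers close. It gives the time, the measured TCP pose, the force, the opening and the grip force at its end, in the units of the state.
- bot.get_state(): the state, without advancing time (a new reading comes with each control period).
- vision.grab_frame(name): name is "side" or "top" or "wrist"; returns a dict with "img" (384x512x3 uint8, red, green, blue), "range_z" (384x512 float32, m along the optical axis (not along the pixel's ray), 0 where there is no reading), "camera_matrix" (3x3 intrinsics, pixels), "R" (3x3) and "t" (3): a world point X has camera coordinates R X + t. Camera axes: x right, y down, z forward; pixel columns grow to the right and rows downward; lengths in m; the calibration is good to about 2 mm. A picture is of the moment at which its call begins.
- bot.sign_off(): hands the job in; it is judged then, once.
The state is a dict: "t": time; "qpos": joint angles; "joint_velocities": joint speeds; "effort": joint torques, N m; "eef_pos": TCP position; "tool_rot": TCP orientation; "force": force on the tool from outside, world axes, zero at the start; "moment": the same for the moment, N m; "opening": opening from 0.0 (shut) to 1.0 (fully open); "gripper_force": force on a finger pad.
Only numpy, scipy, OpenCV 4.12 (cv2) and the standard library are available. Lean on these libraries where they do the work, as an engineer would, in place of code of your own. Each camera call takes 0.05 s, during which the arm holds its last target. There are 200 camera calls.

## Task

Get the open moulding board ready for pouring: with the fingertips, push the loose round pattern plate across the board until it drops into the empty round recess and lies flat and flush in it, then swing the board's two turn-clips in over the plate's rim, each as far as its stop, so that the plate cannot float. Only push and press: the plate must not be picked up or taken off the board. Leave the other board, which is already loaded, and the things lying around as they are.

Things in the scene. Friction and masses are not known exactly. Their poses are not given: they have to be found in the camera images.
- board_open: the moulding board to be made ready: a flat plywood board, 220 x 140 x 18 mm, with a darker hardwood edge, fixed to the worktop; there is a second board like it, already loaded, and which of the two lies on the left varies. Origin: centre of its underside, on the worktop. Own x runs along its 220 mm length, from the bare end, where the loose plate lies, to the end with the recess; own z is up. Its top face is 18 mm above the worktop
- board_open_recess (a point): centre of the floor of the open board's empty round recess, 45 mm from the board's centre towards its own +x; the recess is 64.5 mm across and 8.5 mm deep with a 1 mm chamfer, its floor 9.5 mm above the worktop. Axes as the board's
- plate: the loose pattern plate: a round white disc with two small raised pattern pieces glued on its middle, 61 mm across, 8.5 mm thick (12 mm over the raised pieces), edges chamfered by 1 mm, about 0.03 to 0.06 kg. It lies flat on the board's bare end and slides freely. Origin: centre of its underside, so 18 mm above the worktop on the board and 9.5 mm in the recess, where its top is flush with the board
- clip_left (a joint): angle of the turn-clip on the recess's left (as seen looking along the board's own +x): 0 when its nose points along the board's +x, parked beside the recess; grows as the nose swings in over the recess, to its stop at 1.57, where the nose points at the recess's centre. Starts between -0.35 and 0.25. It stays where it is left; about 1.5 N at the pin moves it
- clip_right (a joint): the same for the turn-clip on the recess's right, mirrored: grows as its nose swings in over the recess, to its stop at 1.57. Starts between -0.35 and 0.25
- pin_left (a point): top of the upright pin of the left clip, by which it is pushed round: pin 8 mm across (10 mm at the head), 17 mm from the pivot, its top 38 mm above the worktop (20 mm above the board). The clip's bar is 12 mm wide, runs from 8 mm behind the pivot to 25 mm in front of it, and lies 2.5 to 6.5 mm above the board, so that it swings clear above a flush plate and bars the way of one lying on the board
- pin_right (a point): the same point on the right clip
- pivot_left (a point): pivot of the left clip, on the board's top face, 47 mm to the side (own +y) of the recess's centre; upright axis. Swinging in turns the left clip clockwise seen from above
- pivot_right (a point): pivot of the right clip, 47 mm to the other side (own -y); swinging in turns the right clip anticlockwise seen from above
- board_loaded: the other moulding board of the same size and shape, already loaded: its plate is in the recess and its clips are turned in. Fixed; not to be touched. Origin and axes as for the open board
- mixing_cup: bystander: small green cup, 62 mm across, 56 mm tall, standing between the boards' near ends; origin at the centre of its underside
- carving_tool: bystander: thin carving spatula with a wooden handle, 139 x 14 x 8 mm, lying between the two boards; origin at the middle of its underside
- masking_tape: bystander: roll of crepe tape lying flat, 89 mm across, 20 mm high, near the front edge; origin at the centre of its underside
Mind the look-alikes: they are no part of the job. What is shaped like the plate but red is not meant.

How it is judged:
On the way, in this order (a step that is already met when the one before it is completed fails the run):
1. the plate has dropped into the recess and lies flat in it (horizontal distance between plate and board_open_recess below 0.004 m and z of plate in the frame of board_open_recess below 0.002 m and angle between plate's own z axis and vertical below 0.05 rad), for 0.2 s.
2. both clips are swung in over the plate's rim (value of joint each of clip_left, clip_right above 1.42 rad), for 0.2 s.
At the end, for the whole second after the job is handed in: The plate lies at rest in the open board's recess: its centre within 4 mm of the recess's, its underside within 2 mm of the recess floor, tilted less than 0.05 rad; both clips are turned in past 1.42 rad (stop at 1.57) (all of step 1 and all of step 2 and linear speed of plate below 0.02 m/s); the robot touches nothing.
It fails at once if the plate is lifted: its underside rises more than 8 mm above the board (height (world z) of plate above 0.026 m).
It fails at once if the plate is pushed off the board or stood on edge (height (world z) of plate below 0.006 m or angle between plate's own z axis and vertical above 0.6 rad).
It fails at once if the robot pushes against the loaded board (contact force between any of the arm, the fingers and board_loaded above 3 N).
It fails at once if a bystander is moved by more than 25 mm (distance of any of mixing_cup, carving_tool, masking_tape from where it was at the start of the episode above 0.025 m).
It also fails if it takes over 72 s, if anything falls off the work surface, if the arm or the gripper's body presses on something with over 40 N, if the wrist force passes 120 N, or if a joint passes its speed limit or range.

## Working session

There is one attempt and no reset: what is moved stays moved. The work goes in short steps, Python scripts to look and compute and a shell command to move; the robot and the scene stay as the last step left them, time stands still between calls to the robot, and variables do not carry over. Pictures are saved under pics/ and viewed, at most 10 in all, crops included, and the job is handed in when it is done.

```bash
ls; mkdir -p pics
python3 - <<'E'
from plant import bot, vision
import cv2
import numpy as np
for n in ("top","side"):
    f=vision.grab_frame(n); cv2.imwrite(f"pics/{n}0.png",f["img"][:,:,::-1]); np.savez(f"pics/{n}0.npz",**f)
    print(n,-f["R"].T@f["t"],f["R"][2],f["camera_matrix"][0,0])
print(bot.get_state())
E
```

```text
pics
top [ 0.27440078 -0.03803958  1.10197033] [ 0.22465589  0.00824529 -0.97440328] 448.33537931924474
side [ 0.3757818  -0.78573644  0.49702349] [ 0.14310074  0.86103762 -0.48799221] 352.13775992701517
{'t': 0.1, 'qpos': array([-1.17101236e+00,  2.60609453e-01, -1.39224597e-01,  1.17271221e+00,
       -2.16197941e-05,  1.57079389e+00]), 'joint_velocities': array([ 0.00146771, -0.00440041,  0.00240327,  0.00112944, -0.000425  ,
       -0.00071197]), 'effort': array([-2.78311143e-05, -4.06507838e+01,  2.54527009e+01,  1.00997637e-02,
       -4.46553395e-05,  1.20680929e-05]), 'eef_pos': array([ 0.20409667, -0.48304273,  0.23055865]), 'tool_rot': array([-3.07735981e+00, -6.23469597e-01,  5.78773513e-04]), 'force': array([-0.19215699, -0.68742609, -0.20229805]), 'moment': array([-0.01494247,  0.04009033, -0.06708237]), 'gripper_force': 0.0, 'opening': 1.000465283352325}
```

View pics/top0.png

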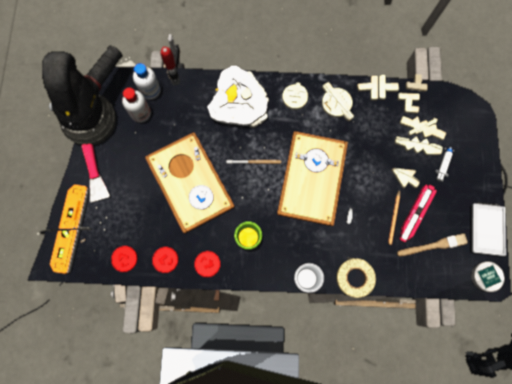

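View pics/side0.png

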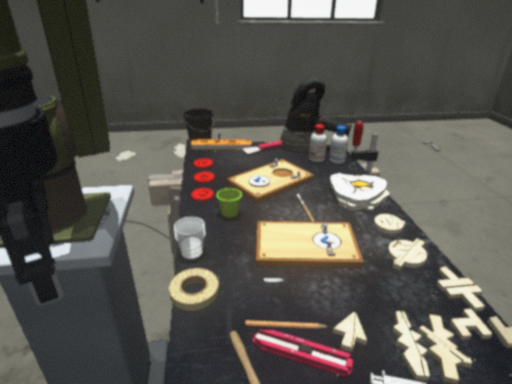

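The top view shows two boards. The left one, centred at about (190,182), has an empty dark recess at (180,165), a white plate at (201,198) and parked clips, so it is the open one. The right one, at (314,178), is loaded: its plate sits at (316,160) with the clips turned in. The red discs at (124,259), (165,260) and (207,264) are look-alikes. I'll confirm with an enlarged crop and measure.

```bash
cat > h.py <<'E'
import numpy as np, cv2
from plant import bot, vision
def grab(n):
    return vision.grab_frame(n)
def ray(f,uv,z):
    "pixels (N,2) -> world points on plane z"
    uv=np.atleast_2d(np.asarray(uv,float)); K,R,t=f["camera_matrix"],f["R"],np.asarray(f["t"]).ravel()
    d=np.c_[uv,np.ones(len(uv))]@np.linalg.inv(K).T@R
    c=-R.T@t
    return c+d*((z-c[2])/d[:,2])[:,None]
def cloud(f):
    "world point of every pixel from range_z"
    K=f["camera_matrix"]; v,u=np.mgrid[:384,:512]; z=f["range_z"]
    p=np.stack([(u-K[0,2])/K[0,0]*z,(v-K[1,2])/K[1,1]*z,z],-1)
    return (p-np.asarray(f["t"]).ravel())@f["R"]
def proj(f,X):
    p=np.atleast_2d(X)@f["R"].T+np.asarray(f["t"]).ravel(); q=p@f["camera_matrix"].T
    return q[:,:2]/q[:,2:]
E
python3 - <<'E'
from h import *
f=np.load("pics/top0.npz"); im=f["img"]
c=im[120:245,135:250]; cv2.imwrite("pics/crop_top.png",cv2.resize(c,None,fx=5,fy=4.7,interpolation=2)[:,:,::-1])
hsv=cv2.cvtColor(im,cv2.COLOR_RGB2HSV)
m=((hsv[...,2]>90)).astype(np.uint8)
cs=cv2.findContours(m[:,:],0,2)[0]
for k in cs:
    r=cv2.minAreaRect(k)
    if cv2.contourArea(k)>3000 and min(r[1])<100 and 140<r[0][1]<220:
        b=ray(f,cv2.boxPoints(r),.018); print(r,b.round(4).tolist(),b.mean(0),[np.linalg.norm(b[i]-b[i-1]).round(4) for i in range(4)])
P=cloud(f)
for n,uv in dict(recess=(180,165),plate=(201,198),cup=(248,236),tool=(255,161),board=(190,182),lplate=(316,160)).items(): print(n,P[uv[1],uv[0]].round(4),ray(f,uv,.018)[0].round(4))
E
```

```text
((189.22540283203125, 181.4794921875), (86.36357879638672, 58.57323455810547), 63.00416564941406) [[0.612, 0.2433, 0.018], [0.6892, 0.1165, 0.018], [0.4926, 0.0055, 0.018], [0.421, 0.1289, 0.018]] [0.5536935  0.12355051 0.018     ] [np.float64(0.2226), np.float64(0.1485), np.float64(0.2258), np.float64(0.1427)]
((312.19232177734375, 177.53846740722656), (60.20765686035156, 85.70275115966797), 11.309932708740234) [[0.4794, -0.092, 0.018], [0.7006, -0.128, 0.018], [0.6754, -0.2794, 0.018], [0.4566, -0.2371, 0.018]] [ 0.57802667 -0.18410831  0.018     ] [np.float64(0.1469), np.float64(0.2241), np.float64(0.1534), np.float64(0.2229)]
recess [0.5956 0.1507 0.0099] [0.5933 0.1493 0.018 ]
plate [0.5078 0.089  0.0309] [0.5106 0.0906 0.018 ]
cup [ 0.4213 -0.03    0.019 ] [ 0.4214 -0.03    0.018 ]
tool [ 0.6151 -0.039   0.0092] [ 0.6123 -0.039   0.018 ]
board [0.5502 0.1208 0.018 ] [0.5503 0.1208 0.018 ]
lplate [ 0.6219 -0.1929  0.0182] [ 0.6219 -0.1929  0.018 ]
```

View pics/crop_top.png

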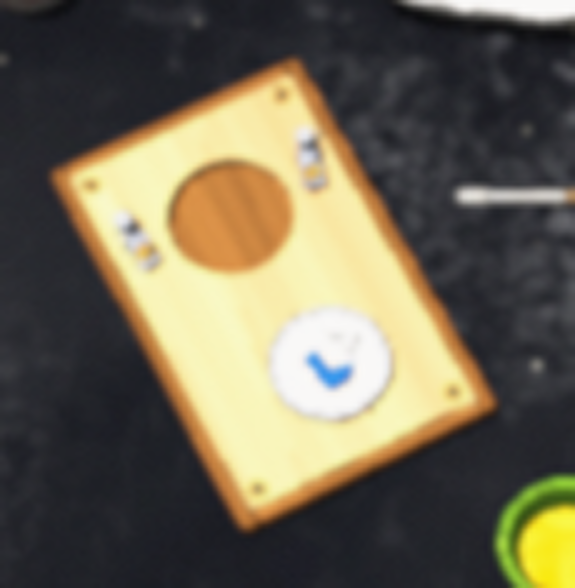

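The crop confirms it. The left board has an empty recess at about (230,215) in the crop, parked clips at about (135,240) and (312,160), and a white plate with a blue pattern at about (330,362). I'm moving over it for a closer wrist view, with the fingers closing to a cradle width.

```bash
python3 -m pendant '[[[19,35,4],[0,0,0.01],0.6],[[19,35,4],[0,0,0.01],0.6],[[19,35,4],[0,0,0.01],0.6],[[19,35,4],[0,0,0.01],0.6],[[19,35,4],[0,0,0.01],0.6],[[19,35,4],[0,0,0.01],0.6],[[19,35,4],[0,0,0.01],0.6],[[19,35,4],[0,0,0.01],0.6]]' 30
python3 -m pendant '[[[19,35,4],[0,0,0.01],0.6],[[19,35,4],[0,0,0.01],0.6],[[19,35,4],[0,0,0.01],0.6],[[19,35,4],[0,0,0.01],0.6],[[19,35,4],[0,0,0.01],0.6],[[19,35,4],[0,0,0.01],0.6],[[19,35,4],[0,0,0],0.6],[[0,0,0],[0,0,0],0.6]]'
python3 - <<'E'
from h import *
f=grab("wrist"); cv2.imwrite("pics/w1.png",f["img"][:,:,::-1]); np.savez("pics/w1.npz",**f)
s=bot.get_state(); print(s["eef_pos"],s["tool_rot"],s["opening"],s["qpos"],s["t"]); print(-f["R"].T@f["t"],f["R"])
E
```

```text
t: 0.77
eef_pos: [0.3565, -0.2017, 0.2633]
tool_rot: [-3.051, -0.746, 0.0]
force: [1.3, -0.7, -0.6]
opening: 0.401
gripper_force: 0.0
t: 1.43
eef_pos: [0.4927, 0.0471, 0.2912]
tool_rot: [-3.023, -0.847, -0.006]
force: [0.9, 0.0, -0.5]
opening: 0.402
gripper_force: 0.0
[0.49072998 0.04432377 0.29077421] [-3.02520317e+00 -8.45872020e-01 -2.34179320e-04] 0.39982532573049023 [ 8.98310128e-02  1.85353035e-01 -8.22941720e-02  1.30306763e+00
  3.79354831e-04  2.68613273e+00] 1.4833
[0.56255523 0.09020226 0.4338374 ] [[ 0.51946751 -0.85448966 -0.00096164]
 [-0.81048849 -0.49307385  0.31620656]
 [-0.2706694  -0.16347964 -0.94868988]]
```

View pics/w1.png

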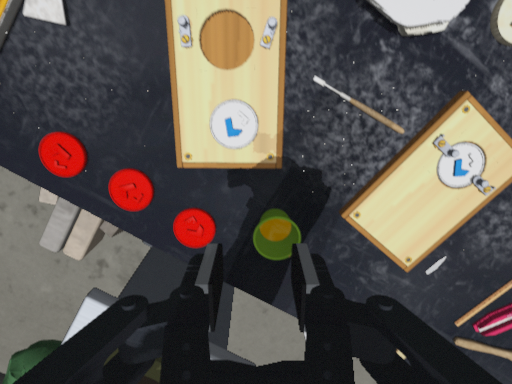

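The wrist view shows the open board at the top, with the recess at (227,39), the plate at (235,124), the left clip at (185,32) and the right clip at (269,33). Measuring from this view and the top view.

```bash
cat >> h.py <<'E'
def ell(f,mask,z,near=None):
    "largest (or nearest) blob contour cast on plane z -> centre, diameter"
    cs=[c for c in cv2.findContours(mask.astype(np.uint8),0,1)[0] if cv2.contourArea(c)>150]
    k=min(cs,key=lambda c:np.linalg.norm(c.mean((0,1))-near)) 
    k=cv2.convexHull(k)
    P=ray(f,k[:,0],z); (e,a,_)=cv2.fitEllipse((P[:,:2]*1e4).astype(np.float32))
    return np.array(e)/1e4,np.array(a)/1e4
def white(f):
    h=cv2.cvtColor(f["img"],cv2.COLOR_RGB2HSV); return (h[...,1]<45)&(h[...,2]>150)
def wood(f):
    h=cv2.cvtColor(f["img"],cv2.COLOR_RGB2HSV); return h
E
python3 - <<'E'
from h import *
for n,pl,rc,bx in (("w1",(235,124),(227,39),0),("top0",(201,198),(180,165),0)):
    f=np.load(f"pics/{n}.npz"); h=cv2.cvtColor(f["img"],cv2.COLOR_RGB2HSV)
    print(n,"hsv recess",h[rc[1],rc[0]],"plate",h[pl[1]-8,pl[0]+6],"board",h[(pl[1]+rc[1])//2,(pl[0]+rc[0])//2])
    P=cloud(f); print(" z plate",P[pl[1]-8,pl[0]+6],"recess",P[rc[1],rc[0]],"board",P[(pl[1]+rc[1])//2,(pl[0]+rc[0])//2])
    wm=cv2.morphologyEx(white(f).astype(np.uint8),cv2.MORPH_OPEN,np.ones((3,3)))
    print(" plate",ell(f,wm,.0265,pl))
    d=(h[...,1]>115)&(h[...,2]>60)&(h[...,2]<225)
    y,x=np.mgrid[:384,:512]; d&=np.hypot(x-rc[0],y-rc[1])<(30 if n=="w1" else 16)
    cv2.imwrite(f"pics/m_{n}.png",d*255); print(" recess",ell(f,cv2.morphologyEx(d.astype(np.uint8),cv2.MORPH_OPEN,np.ones((3,3))),.018,rc))
    # high points: pins
    for pz in [(P[...,2]>.028)&(P[...,2]<.045)&(h[...,1]<255)]:
        y,x=np.nonzero(pz); 
        q=P[y,x]; s=(np.hypot(q[:,0]-.593,q[:,1]-.15)<.065); q=q[s]
        for sg in (1,-1):
            side=((q[:,0]-.593)*-.5+(q[:,1]-.15)*.86)*sg>0
            if side.any(): print(" pin",sg,side.sum(),q[side].mean(0),q[side][:,2].max())
E
```

```text
w1 hsv recess [ 17 149 181] plate [110   4 214] board [ 23  72 222]
 z plate [0.52267202 0.08937529 0.02309117] recess [0.59033749 0.14933529 0.00921037] board [0.55179101 0.12089673 0.01809591]
 plate (array([0.50923643, 0.09227887]), array([0.06080063, 0.06128441]))
 recess (array([0.58850532, 0.14810245]), array([0.06216098, 0.06290294]))
 pin 1 71 [0.57883518 0.1985298  0.03696411] 0.03912606688928345
 pin -1 73 [0.62898916 0.11308145 0.03669625] 0.0391790552352536
top0 hsv recess [ 15 174 201] plate [ 15   2 247] board [ 25  78 249]
 z plate [0.52975562 0.07623128 0.02603056] recess [0.59562697 0.15068317 0.009939  ] board [0.55274567 0.12098066 0.01833594]
 plate (array([0.51203921, 0.09127638]), array([0.06052002, 0.06143508]))
 recess (array([0.59220498, 0.14774724]), array([0.06094697, 0.06260443]))
 pin 1 19 [0.57711859 0.19335107 0.035077  ] 0.042973888044504284
 pin -1 17 [0.62863245 0.10945794 0.03524959] 0.041129928732030176[ WARN:0@0.195] global loadsave.cpp:1063 imwrite_ Unsupported depth image for selected encoder is fallbacked to CV_8U.
```

```bash
python3 -m pendant '[[[24,24,-13],[0,0,0],0.6],[[24,24,-13],[0,0,0],0.6],[[24,24,-13],[0,0,0],0.6],[[0,0,0],[0,0,0],0.6],[[0,0,0],[0,0,0],0.6]]'
python3 - <<'E'
from h import *
f=grab("wrist"); cv2.imwrite("pics/w2.png",f["img"][:,:,::-1]); np.savez("pics/w2.npz",**f)
h=cv2.cvtColor(f["img"],cv2.COLOR_RGB2HSV); P=cloud(f)
pl=proj(f,[.5095,.0922,.0265])[0]; rc=proj(f,[.59,.148,.018])[0]; print(pl,rc)
wm=cv2.morphologyEx(white(f).astype(np.uint8),cv2.MORPH_OPEN,np.ones((3,3)))
print("plate",ell(f,wm,.0265,pl))
# board: bright/brown surface at z .018
m=((abs(P[...,2]-.018)<.006)&(h[...,2]>70)).astype(np.uint8)
m=cv2.morphologyEx(m,cv2.MORPH_CLOSE,np.ones((5,5)))
k=max(cv2.findContours(m,0,1)[0],key=cv2.contourArea); q=ray(f,k[:,0],.018)[:,:2]
r=cv2.minAreaRect((q*1e4).astype(np.float32)); print("board",r)
# recess: depth below board
y,x=np.mgrid[:384,:512]; w=(abs(P[...,2]-.0095)<.004)&(np.hypot(x-rc[0],y-rc[1])<50)
fl=P[w]; print("floor z",np.median(fl[:,2]),w.sum()); print("recess",ell(f,cv2.morphologyEx(w.astype(np.uint8),cv2.MORPH_OPEN,np.ones((3,3))),.0095,rc))
for sg in (1,-1):
    s=(P[...,2]>.034)&(P[...,2]<.045)&(np.hypot(P[...,0]-.59,P[...,1]-.148)<.07)&(((P[...,0]-.59)*-.5+(P[...,1]-.148)*.86)*sg>0)
    v,u=np.nonzero(s); print("pin",sg,s.sum(),np.median(P[s][:,2]) if s.any() else 0, ray(f,(u.mean(),v.mean()),.038) if s.any() else 0)
st=bot.get_state(); print(st["eef_pos"],st["tool_rot"])
E
```

```text
t: 1.9
eef_pos: [0.5607, 0.113, 0.2502]
tool_rot: [3.027, 0.838, -0.007]
force: [-0.5, -0.0, 0.0]
opening: 0.4
gripper_force: 0.0
[250.47734486 203.7201474 ] [244.40054481 120.99210521]
plate (array([0.50796606, 0.09417047]), array([0.05413524, 0.05810735]))
board ((5511.921875, 1270.235107421875), (2171.061767578125, 1391.8359375), 30.893705368041992)
floor z 0.009332672066308997 2461
recess (array([0.5889792 , 0.14999756]), array([0.06455038, 0.06471105]))
pin 1 66 0.037337087168187635 [[0.58000965 0.19959209 0.038     ]]
pin -1 63 0.037625529831275505 [[0.63023587 0.1136317  0.038     ]]
[0.56033063 0.11238229 0.25125501] [ 3.02760777  0.83698825 -0.00533411]
```

View pics/w2.png

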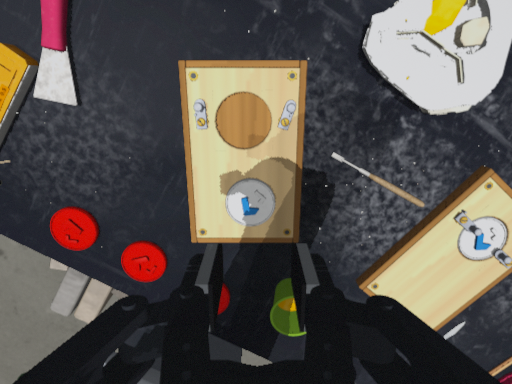

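Results: board centre (.551,.127), yaw 30.9°, size 217x139. The recess is at (.590,.150), 64.6 mm across with its floor at .0093. The pins are at z ≈ .0375. All of these agree with the given sizes. The plate, at (.510,.0925), is 98 mm from the recess, bearing 35.8°. In this image the plate is partly shadowed at (250,203), the recess is at (243,121), and the clips are at (200,113) and (287,114). Next I work out the fingertip height from depth and move behind the plate.

```bash
python3 - <<'E'
from h import *
f=np.load("pics/w2.npz"); P=cloud(f); e=np.array([.56033063,.11238229,.25125501])
a=np.deg2rad(30.9); X=np.array([np.cos(a),np.sin(a),0]); Y=np.array([np.sin(a),-np.cos(a),0])
D=P-e; s=(P[...,2]>.2)&(f["range_z"]>0)&(D[...,2]<.04); q=np.c_[D[s]@X,D[s]@Y,D[s][:,2]]
for sg in (1,-1):
    r=q[(q[:,1]*sg>0)]; print(len(r), "z min",np.percentile(r[:,2],[0,1,5]), "front x",np.percentile(r[:,0],[1,50,99]),"y",np.percentile(r[:,1],[0,2,50,98,100]))
    l=r[r[:,2]<.012]; print(l.min(0),l.max(0)) if len(l) else 0
E
python3 -m pendant '[[[-19,-10.4,-34],[0,0,0.017],0.6],[[-19,-10.4,-34],[0,0,0.017],0.6],[[-19,-10.4,-34],[0,0,0.017],0.6],[[-19,-10.4,-34],[0,0,0.017],0.6],[[-19,-10.4,-34],[0,0,0.017],0.6],[[0,0,0],[0,0,0],0.6],[[0,0,0],[0,0,0],0.6]]'
```

```text
1908 z min [-0.00123882  0.00240269  0.00555011] front x [-0.00932219  0.0084984   0.01329072] y [0.01566472 0.0158146  0.01793886 0.02887908 0.02979148]
[-0.00943409  0.01574551 -0.00123882] [0.01284536 0.02979148 0.01195401]
1919 z min [-0.00037693  0.00240125  0.00575124] front x [-0.00918177  0.00849208  0.01319854] y [-0.03585442 -0.03126676 -0.02020359 -0.01810796 -0.01802199]
[-0.00937661 -0.03175667 -0.00037693] [ 0.01293351 -0.01805143  0.01199782]
t: 2.53
eef_pos: [0.4602, 0.0592, 0.0807]
tool_rot: [-2.99, -0.961, 0.014]
force: [0.6, -0.6, 0.4]
opening: 0.4
gripper_force: 0.0
```

```bash
python3 -m pendant '[[[1,-2,-20],[0,0,0],0.6],[[0,0,-20],[0,0,0],0.6],[[0,0,-14],[0,0,0],0.6],[[0,0,-4],[0,0,0],0.6],[[0,0,0],[0,0,0],0.6],[[0,0,0],[0,0,0],0.6],[[0,0,0],[0,0,0],0.6]]'
```

```text
t: 3.12
eef_pos: [0.4693, 0.0595, 0.0259]
tool_rot: [2.989, 0.965, 0.005]
force: [-0.6, -0.8, 0.5]
opening: 0.398
gripper_force: 0.0
```

```bash
python3 -m pendant '[[[-2,0,-3],[0,0,0],0.6],[[0,0,-2],[0,0,0],0.6],[[0,0,0],[0,0,0],0.6],[[0,0,0],[0,0,0],0.6],[[0,0,0],[0,0,0],0.6]]'
python3 - <<'E'
from h import *
f=grab("wrist"); cv2.imwrite("pics/w3.png",f["img"][:,:,::-1]); s=bot.get_state(); print(s["eef_pos"],s["force"])
f=grab("top"); wm=cv2.morphologyEx(white(f).astype(np.uint8),cv2.MORPH_OPEN,np.ones((3,3))); print(ell(f,wm,.0265,(201,198)))
E
```

```text
t: 3.53
eef_pos: [0.4653, 0.0594, 0.0193]
tool_rot: [2.99, 0.966, -0.0]
force: [0.5, -0.1, -0.1]
opening: 0.403
gripper_force: 0.0
[0.46535027 0.05942703 0.01934556] [ 0.83647788 -1.0854295  -0.57420566]
(array([0.51914521, 0.34835173]), array([0.06102995, 0.06234874]))
```

View pics/w3.png

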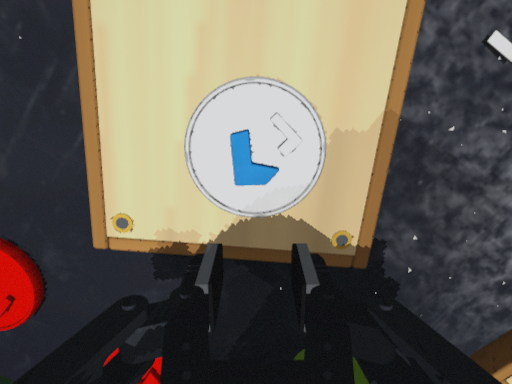

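The plate, at (255,147), is centred between the fingers at (210,270) and (305,270), just off the board's end. Start pushing.

```bash
python3 -m pendant '[[[8,6,0],[0,0,0],0.6],[[8,6,0],[0,0,0],0.6],[[8,6,0],[0,0,0],0.6],[[8,6,0],[0,0,0],0.6],[[8,6,0],[0,0,0],0.6],[[8,6,0],[0,0,0],0.6],[[8,6,0],[0,0,0],0.6],[[4,3,0],[0,0,0],0.6]]'
cat >> h.py <<'E'
def plate_w():
    "plate from the wrist view: blue+white blob, hull, ellipse on plane; z from depth; also from-depth recess"
    f=grab("wrist"); P=cloud(f); h=cv2.cvtColor(f["img"],cv2.COLOR_RGB2HSV)
    m=(h[...,1]<40)&(h[...,2]>110)&(abs(P[...,2]-.022)<.01)&(np.hypot(P[...,0]-.55,P[...,1]-.12)<.09)
    m=cv2.morphologyEx(m.astype(np.uint8),cv2.MORPH_OPEN,np.ones((5,5)))
    k=cv2.convexHull(max(cv2.findContours(m,0,1)[0],key=cv2.contourArea))
    e=cv2.fitEllipse(k); s=m.astype(bool); q=P[s]
    A=np.c_[q[:,:2],np.ones(len(q))]; c=np.linalg.lstsq(A,q[:,2],rcond=None)[0]
    z=np.median(q[:,2]); p=ray(f,k[:,0],z); g=cv2.fitEllipse((p[:,:2]*1e4).astype(np.float32))
    print("plate px",np.round(e[0]),"xy",np.round(np.array(g[0])/1e4,4),"dia",np.round(np.array(g[1])/1e4,4),"ztop",z.round(4),"slope",c[:2].round(3))
    return f
E
python3 -c "
from h import *
f=plate_w(); cv2.imwrite('pics/w4.png',f['img'][:,:,::-1]); s=bot.get_state(); print(s['eef_pos'],s['force'])"
```

```text
t: 4.3
eef_pos: [0.5272, 0.1055, 0.0193]
tool_rot: [-2.989, -0.966, -0.002]
force: [0.9, -0.4, 0.2]
opening: 0.397
gripper_force: 0.1
plate px [255. 189.] xy [0.5562 0.1284] dia [0.0587 0.0613] ztop 0.0249 slope [-0.008 -0.008]
[0.52769307 0.10580416 0.01938359] [ 0.68996991 -0.06956358  0.57522614]
```

View pics/w4.png

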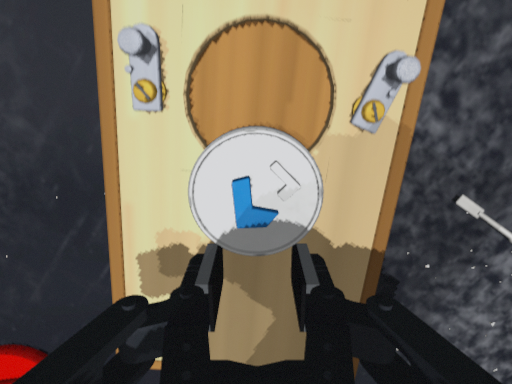

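The plate is at (256,189), cradled, and the recess ahead at (260,92). Clips are parked at (143,70) and (388,90). I'll refine the remaining vector from this image.

```bash
python3 -c "
from h import *
f=grab('wrist'); h=cv2.cvtColor(f['img'],cv2.COLOR_RGB2HSV)
P=cloud(f); u,v=np.meshgrid(range(512),range(384)); d=(P[...,2]<.0135)&(P[...,2]>.005)&(np.hypot(u-260,v-92)<85)
d=cv2.morphologyEx(d.astype(np.uint8),cv2.MORPH_OPEN,np.ones((5,5)))
k=max(cv2.findContours(d,0,1)[0],key=cv2.contourArea)[:,0]
k=k[(k[:,1]<120)&(k[:,1]>30)&((k[:,0]<205)|(k[:,0]>315)|(k[:,1]<60))]
for z in (.0095,.018):
    q=ray(f,k,z)[:,:2]; A=np.c_[2*q,np.ones(len(q))]; c=np.linalg.lstsq(A,(q**2).sum(1),rcond=None)[0]; print(z,c[:2],2*np.sqrt(c[2]+c[:2]@c[:2]))
q=h[...,1]<45; w=(q&(P[...,2]>.0215)&(P[...,2]<.03)&(np.hypot(u-256,v-189)<75)).astype(np.uint8)
k=cv2.convexHull(max(cv2.findContours(w,0,1)[0],key=cv2.contourArea))[:,0]; k=k[k[:,1]<235]
q=ray(f,k,.0255)[:,:2]; A=np.c_[2*q,np.ones(len(q))]; c=np.linalg.lstsq(A,(q**2).sum(1),rcond=None)[0]; print('plate',c[:2],2*np.sqrt(c[2]+c[:2]@c[:2]))
"
```

```text
0.0095 [0.58933228 0.14978553] 0.06514721603402218
0.018 [0.5895941  0.15005905] 0.06151519373487884
plate [0.55641831 0.12839179] 0.06053818382232729
```

```bash
python3 -m pendant '[[[4,2.6,0],[0,0,0],0.6],[[4,2.6,0],[0,0,0],0.6],[[4,2.6,0],[0,0,0],0.6],[[4,2.6,0],[0,0,0],0.6],[[4,2.6,0],[0,0,0],0.6],[[4,2.6,0],[0,0,0],0.6],[[4,2.6,0],[0,0,0],0.6],[[2,1.3,0],[0,0,0],0.6]]'
python3 -m pendant '[[[1,0.7,0],[0,0,0],0.6],[[1,0.7,0],[0,0,0],0.6],[[1,0.7,0],[0,0,0],0.6],[[0,0,0],[0,0,0],0.6]]'
python3 -c "
from h import *
f=plate_w(); cv2.imwrite('pics/w5.png',f['img'][:,:,::-1]); s=bot.get_state(); print(s['eef_pos'],s['force'])"
```

```text
t: 5.07
eef_pos: [0.5563, 0.1244, 0.0194]
tool_rot: [-2.989, -0.966, -0.001]
force: [0.0, -0.3, 0.3]
opening: 0.398
gripper_force: 0.1
t: 5.4
eef_pos: [0.5585, 0.1261, 0.0193]
tool_rot: [-2.99, -0.966, -0.0]
force: [-0.5, -0.1, -0.0]
opening: 0.401
gripper_force: 0.0
plate px [254. 188.] xy [0.5865 0.1487] dia [0.0592 0.0616] ztop 0.0211 slope [-0.096 -0.06 ]
[0.55831624 0.12601158 0.01929969] [ 1.41604877 -0.3526043   0.52580575]
```

View pics/w5.png

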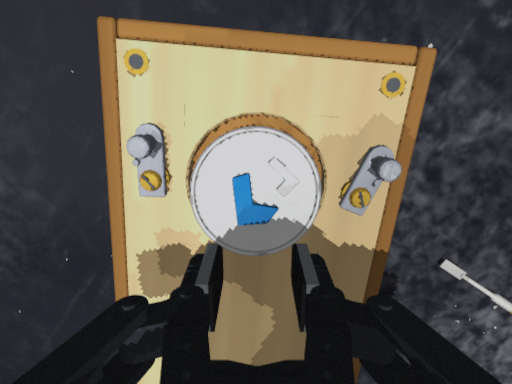

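The plate at (256,188) has its front edge dipped into the recess, and a thin crescent is left at the front at (260,122). A few millimetres more.

```bash
python3 -m pendant '[[[0.9,0.5,0],[0,0,0],0.6],[[0.9,0.5,0],[0,0,0],0.6],[[0.9,0.5,0],[0,0,0],0.6],[[0.9,0.5,0],[0,0,0],0.6],[[0,0,0],[0,0,0],0.6],[[0,0,0],[0,0,0],0.6]]'
python3 -c "
from h import *
f=plate_w(); cv2.imwrite('pics/w6.png',f['img'][:,:,::-1]); s=bot.get_state(); print(s['eef_pos'],s['force'])"
```

```text
t: 5.95
eef_pos: [0.5621, 0.1281, 0.0193]
tool_rot: [-2.99, -0.966, -0.0]
force: [-0.1, -0.6, 0.2]
opening: 0.398
gripper_force: 0.0
plate px [255. 188.] xy [0.5893 0.1497] dia [0.0582 0.0611] ztop 0.0167 slope [0.027 0.014]
[0.56198224 0.12802757 0.01928797] [-0.08098424 -0.33589381  0.20737972]
```

The plate has dropped: its top is at about .017, with a residual slope near the noise. I'll back off and lift, shut the fingers and align with the board's yaw. I'll also check the plate and what stands tall nearby.

```bash
python3 -m pendant '[[[-8,-5,2],[0,0,0],0.6],[[-8,-5,12],[0,0,0],0.6],[[0,0,30],[0,0,-0.04],0.8],[[0,0,30],[0,0,-0.045],1],[[0,0,0],[0,0,0],1],[[0,0,0],[0,0,0],1],[[0,0,0],[0,0,0],1],[[0,0,0],[0,0,0],1]]'
python3 - <<'E'
from h import *
f=plate_w(); cv2.imwrite('pics/w7.png',f['img'][:,:,::-1]); np.savez("pics/w7.npz",**f); P=cloud(f); s=bot.get_state(); e=s['eef_pos']; print(e,s['tool_rot'],s['opening'])
R0=np.array([.5895,.15]); a=np.deg2rad(30.9); X=np.array([np.cos(a),np.sin(a)]); Y=np.array([-X[1],X[0]])
B=np.stack([(P[...,:2]-R0)@X,(P[...,:2]-R0)@Y],-1)
r=np.hypot(B[...,0],B[...,1]); print("board z",np.median(P[...,2][(r>.034)&(r<.038)]))
pl=(r<.028)&(P[...,2]<.0195)&(P[...,2]>.005); q=np.c_[B[pl],np.ones(pl.sum())]; print("plate plane",np.linalg.lstsq(q,P[...,2][pl],rcond=None)[0])
for sg in (1,-1):
    m=(P[...,2]>.034)&(P[...,2]<.042)&(abs(B[...,0])<.035)&(B[...,1]*sg>.02)&(B[...,1]*sg<.07)
    v,u=np.nonzero(m); w=ray(f,(u.mean(),v.mean()),.038)[0]; print("pin",sg,w,((w[:2]-R0)@X,(w[:2]-R0)@Y),m.sum())
D=(P-e); m=(D[...,2]<.03)&(D[...,2]>-.003); q=np.c_[D[m][:,:2]@X,D[m][:,:2]@Y]; print("finger x,y",np.percentile(q,[1,99],axis=0))
t=grab("top"); C=cloud(t); m=(C[...,2]>.07)&(np.hypot(C[...,0]-.58,C[...,1]-.2)<.2)&(C[...,1]>.2); print("tall", m.sum(), C[m].min(0) if m.any() else 0, C[m].max(0) if m.any() else 0, np.hypot(C[m][:,0]-.58,C[m][:,1]-.2).min() if m.any() else 0)
E
```

```text
t: 6.67
eef_pos: [0.5446, 0.1176, 0.0922]
tool_rot: [-3.028, -0.838, 0.004]
force: [-0.6, 0.1, -0.4]
opening: 0.002
gripper_force: 0.0
plate px [252. 129.] xy [0.5882 0.1487] dia [0.0606 0.0607] ztop 0.0167 slope [0.024 0.016]
[0.54456929 0.11764857 0.09203406] [-3.02768626 -0.83783953  0.0043696 ] -0.00023385498717793198
board z 0.01814990895689391
plate plane [0.004272   0.0006984  0.01644945]
pin 1 [0.58000813 0.19906251 0.038     ] (np.float64(0.01705098002709474), np.float64(0.04697328256631838)) 215
pin -1 [0.62995948 0.11392275 0.038     ] (np.float64(0.016189698961745484), np.float64(-0.05173423565153023)) 217
finger x,y [[ 0.00682539 -0.01250804]
 [ 0.0122172   0.01405142]]
tall 620 [0.65344647 0.33973121 0.07018649] [0.7196984  0.38494218 0.16537164] 0.17733873193577004
```

View pics/w7.png

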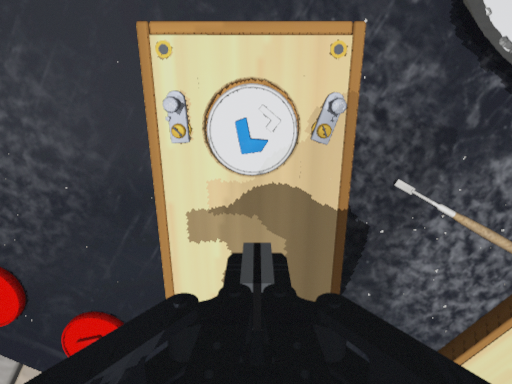

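The plate lies flat and centred in the recess at (252,129). The clips are at (177,118) and (328,118). I'm going to the outer side of the left pin with the fingers shut.

```bash
python3 -m pendant '[[[5.7,25.2,0],[0,0,0],1],[[5.7,25.2,0],[0,0,0],1],[[5.7,25.2,0],[0,0,0],1],[[5.6,25.1,0],[0,0,0],1],[[0,0,-20],[0,0,0],1],[[0,0,-20],[0,0,0],1],[[0,0,-14],[0,0,0],1],[[0,0,0],[0,0,0],1]]'
python3 -m pendant '[[[0,0,-7],[0,0,0],1],[[0,0,0],[0,0,0],1],[[0,0,0],[0,0,0],1],[[0,0,0],[0,0,0],1]]'
```

```text
t: 7.43
eef_pos: [0.5652, 0.2177, 0.035]
tool_rot: [3.027, 0.838, -0.013]
force: [0.2, -0.2, -0.2]
opening: -0.0
gripper_force: 0.0
t: 7.77
eef_pos: [0.5693, 0.2188, 0.0332]
tool_rot: [-3.028, -0.837, -0.002]
force: [-0.3, -0.8, 0.4]
opening: -0.001
gripper_force: 0.0
```

```bash
python3 -m pendant '[[[0,0,-3],[0,0,0],1],[[1.6,-2.7,0],[0,0,0],1],[[1.6,-2.7,0],[0,0,0],1],[[1.6,-2.7,0],[0,0,0],1],[[1.6,-2.7,0],[0,0,0],1],[[1.6,-2.7,0],[0,0,0],1],[[1.6,-2.7,0],[0,0,0],1],[[0,0,0],[0,0,0],1]]'
cat >> h.py <<'E'
R0=np.array([.5895,.15]); A0=np.deg2rad(30.9); XB=np.array([np.cos(A0),np.sin(A0)]); YB=np.array([-XB[1],XB[0]])
def bf(p): p=np.asarray(p)[:2]-R0; return np.round([p@XB*1e3,p@YB*1e3],1)
def pins(n):
    f=grab(n); P=cloud(f); q=P[...,:2]-R0; B=np.stack([q@XB,q@YB],-1)*1e3
    h=cv2.cvtColor(f["img"],cv2.COLOR_RGB2HSV)
    for sg in (1,-1):
        m=(P[...,2]>.034)&(P[...,2]<.042)&(abs(B[...,0])<35)&(B[...,1]*sg>15)&(B[...,1]*sg<70)&(h[...,2]>70)
        v,u=np.nonzero(m)
        if len(u): w=ray(f,(u.mean(),v.mean()),.038)[0]; b=bf(w); print("pin",sg,b,"angle",np.arctan2(47-sg*b[1],b[0]).round(2),len(u))
    s=bot.get_state(); print("tcp",bf(s["eef_pos"]),s["eef_pos"][2].round(4),s["force"].round(1),s["t"]); return f
E
python3 -c "
from h import *
f=pins('wrist'); cv2.imwrite('pics/w8.png',f['img'][:,:,::-1])"
```

```text
t: 8.43
eef_pos: [0.5779, 0.2018, 0.0292]
tool_rot: [-3.028, -0.837, 0.002]
force: [-2.1, 1.4, 2.3]
opening: 0.001
gripper_force: 1.1
pin 1 [21.6 43.4] angle 0.17 344
pin -1 [ 17.5 -50.4] angle -0.19 352
tcp [16.8 50.6] 0.0292 [-2.5  1.3  1.2] 8.4833
```

View pics/w8.png

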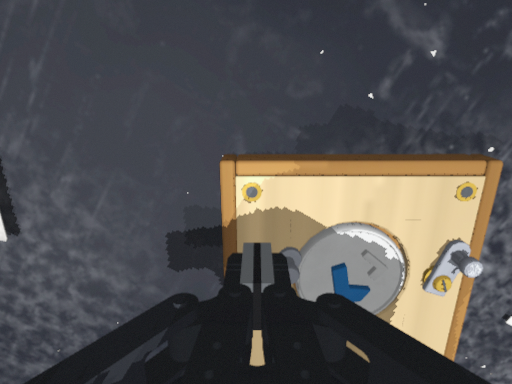

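The left clip has swung in: its pin head is now at (293,260), against the finger block at (257,265). The plate is undisturbed. Next, step round to the front of the pin and push it to the stop.

```bash
python3 -m pendant '[[[-3,5,0],[0,0,0],1],[[6.5,4,0],[0,0,0],1],[[6.5,4,0],[0,0,0],1],[[0,0,0],[0,0,0],1],[[6,-10.3,0],[0,0,0],1],[[6,-10.3,0],[0,0,0],1],[[0,0,0],[0,0,0],1],[[0,0,0],[0,0,0],1]]'
python3 -c "
from h import *
s=bot.get_state(); print(bf(s['eef_pos']),s['eef_pos'],s['force'])"
```

```text
t: 9.15
eef_pos: [0.6007, 0.1936, 0.0292]
tool_rot: [3.029, 0.835, -0.0]
force: [-0.1, 1.0, 0.2]
opening: 0.002
gripper_force: 0.0
[32.  31.7] [0.60069836 0.1936098  0.02920405] [-0.07406085  0.9983211   0.2227587 ]
```

```bash
python3 -m pendant '[[[-2.5,-1.5,0],[0,0,0],1],[[-2.5,-1.5,0],[0,0,0],1],[[-2.5,-1.5,0],[0,0,0],1],[[-2.5,-1.5,0],[0,0,0],1],[[-2,-1.2,0],[0,0,0],1],[[-1.7,-1,0],[0,0,0],1],[[0,0,0],[0,0,0],1],[[0,0,0],[0,0,0],1]]'
python3 -c "
from h import *
s=bot.get_state(); print(bf(s['eef_pos']),s['force'],s['force'][:2]@XB)"
```

```text
t: 9.82
eef_pos: [0.5863, 0.1869, 0.0296]
tool_rot: [-3.028, -0.838, -0.0]
force: [0.9, -0.1, 0.0]
opening: 0.0
gripper_force: 0.8
[16.2 33.3] [ 0.87488827 -0.10287232  0.02551597] 0.697881741424505
```

Force is still low, so press on a little until the stop shows.

```bash
python3 -m pendant '[[[-0.9,-0.5,0],[0,0,0],1],[[-0.9,-0.5,0],[0,0,0],1],[[0,0,0],[0,0,0],1],[[0,0,0],[0,0,0],1]]'
python3 -c "
from h import *
s=bot.get_state(); print(bf(s['eef_pos']),s['force'],s['force'][:2]@XB)"
```

```text
t: 10.15
eef_pos: [0.5847, 0.1859, 0.0293]
tool_rot: [-3.027, -0.838, -0.0]
force: [2.1, 0.2, 1.4]
opening: -0.002
gripper_force: 1.1
[14.3 33.3] [2.13236098 0.19070128 1.4028619 ] 1.9276370979068476
```

```bash
python3 -m pendant '[[[-0.9,-0.5,0],[0,0,0],1],[[-0.9,-0.5,0],[0,0,0],1],[[0,0,0],[0,0,0],1],[[0,0,0],[0,0,0],1]]'
python3 -c "
from h import *
s=bot.get_state(); print(bf(s['eef_pos']),s['force'],s['force'][:2]@XB)"
```

```text
t: 10.48
eef_pos: [0.5845, 0.1858, 0.0295]
tool_rot: [-3.027, -0.838, -0.005]
force: [4.7, 3.0, -1.2]
opening: -0.003
gripper_force: 2.9
[14.1 33.3] [ 4.65472364  2.97846659 -1.2021432 ] 5.523620459879655
```

Stalled at the stop, with the force up to 5.5 N. Now back off, lift and cross to the outer side of the right pin.

```bash
python3 -m pendant '[[[6,3.6,0],[0,0,0],1],[[6,3.6,0],[0,0,0],1],[[0,0,25],[0,0,0],1],[[0,0,25],[0,0,0],1],[[11.8,-24.7,0],[0,0,0],1],[[11.8,-24.7,0],[0,0,0],1],[[11.8,-24.7,0],[0,0,0],1],[[11.8,-24.7,0],[0,0,0],1]]'
python3 -m pendant '[[[0,0,0],[0,0,0],1],[[0,0,0],[0,0,0],1],[[0,0,0],[0,0,0],1]]'
python3 -c "
from h import *
f=pins('wrist'); cv2.imwrite('pics/w9.png',f['img'][:,:,::-1])"
```

```text
t: 11.15
eef_pos: [0.6416, 0.0923, 0.0789]
tool_rot: [-3.027, -0.839, 0.004]
force: [0.5, 0.1, 0.0]
opening: 0.002
gripper_force: 0.0
t: 11.4
eef_pos: [0.6411, 0.0932, 0.0786]
tool_rot: [-3.027, -0.837, 0.004]
force: [-0.1, 0.2, -0.6]
opening: 0.002
gripper_force: 0.0
pin 1 [ 1.1 29. ] angle 1.51 169
pin -1 [ 17.  -52.6] angle -0.32 164
tcp [ 15.4 -74.8] 0.0787 [-1.1  0.3 -0.8] 11.45
```

View pics/w9.png

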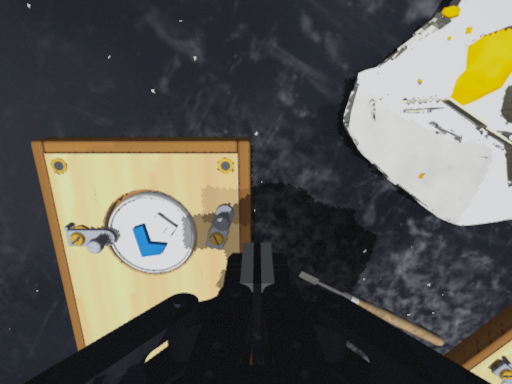

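The left clip is fully in: its pin is at (97,243) and its nose points over the plate. The right clip is at (220,225) and the finger block is just outside it. Descend and push in.

```bash
python3 -m pendant '[[[0,0,-20],[0,0,0],1],[[0,0,-20],[0,0,0],1],[[0,0,-9.5],[0,0,0],1],[[0,0,0],[0,0,0],1],[[0,0,0],[0,0,0],1]]'
python3 -m pendant '[[[-1.8,3,0],[0,0,0],1],[[-1.8,3,0],[0,0,0],1],[[-1.8,3,0],[0,0,0],1],[[-1.8,3,0],[0,0,0],1],[[-1.8,3,0],[0,0,0],1],[[-1.8,3,0],[0,0,0],1],[[-1.5,2.6,0],[0,0,0],1],[[0,0,0],[0,0,0],1]]'
python3 -c "
from h import *
f=pins('side')"
```

```text
t: 11.87
eef_pos: [0.6411, 0.0938, 0.0293]
tool_rot: [-3.027, -0.839, 0.003]
force: [0.1, -0.4, -0.0]
opening: -0.002
gripper_force: 0.0
t: 12.53
eef_pos: [0.6311, 0.1145, 0.0314]
tool_rot: [3.027, 0.838, 0.005]
force: [1.1, -0.4, 6.2]
opening: 0.001
gripper_force: 4.0
pin 1 [-5.9 25.3] angle 1.84 8
pin -1 [  8.9 -53.7] angle -0.65 13
tcp [ 17.5 -51.9] 0.0314 [ 0.7 -0.8  6.8] 12.5833
```

That is an odd upward force of 6 N. I'll back off a little and measure the pin clean, by numbers only, since my picture budget is used up.

```bash
python3 -m pendant '[[[3,-5,0],[0,0,0],1],[[3,-5,0],[0,0,0],1],[[0,0,20],[0,0,0],1],[[0,0,20],[0,0,0],1],[[0,0,0],[0,0,0],1],[[0,0,0],[0,0,0],1]]'
python3 -c "
from h import *
f=pins('wrist');plate_w()"
```

```text
t: 13.08
eef_pos: [0.6363, 0.1042, 0.0707]
tool_rot: [-3.027, -0.838, -0.003]
force: [0.5, 0.1, -0.2]
opening: 0.002
gripper_force: 0.0
pin 1 [ 1.2 29.1] angle 1.5 181
pin -1 [ 17.4 -48.6] angle -0.09 162
tcp [ 15.7 -63. ] 0.0696 [ 0.4  0.1 -1.8] 13.1333
plate px [165. 239.] xy [0.5887 0.1488] dia [0.0601 0.0629] ztop 0.0166 slope [-0.016  0.037]
```

```bash
python3 -m pendant '[[[5,-8.5,0],[0,0,0],1],[[0,0,-18],[0,0,0],1],[[0,0,-17],[0,0,0],1],[[0,0,0],[0,0,0],1],[[0,0,0],[0,0,0],1],[[0,0,0],[0,0,0],1]]'
python3 -m pendant '[[[-1.8,3,0],[0,0,0],1],[[-1.8,3,0],[0,0,0],1],[[-1.8,3,0],[0,0,0],1],[[-1.8,3,0],[0,0,0],1],[[0,0,0],[0,0,0],1]]'
python3 -c "
from h import *
pins('wrist')"
```

```text
t: 13.68
eef_pos: [0.6408, 0.0949, 0.0347]
tool_rot: [-3.028, -0.837, 0.001]
force: [0.5, -0.8, -0.0]
opening: -0.001
gripper_force: 0.0
t: 14.1
eef_pos: [0.6339, 0.108, 0.0355]
tool_rot: [3.027, 0.839, 0.002]
force: [0.2, 0.2, -0.2]
opening: 0.003
gripper_force: 0.0
pin 1 [ 1.4 28.9] angle 1.49 263
pin -1 [ 25.2 -52.6] angle -0.22 30
tcp [ 16.2 -58.9] 0.0353 [-1.1 -0.3 -0.8] 14.15
```

The outer finger faces seem to taper and ride over the pin. I'll lift and turn the tool by 135°, so that its flat 22 mm front face pushes along the chord of the swing.

```bash
python3 -m pendant '[[[0,0,25],[0,0,0],1],[[0,0,25],[0,0,0],1],[[0,0,0],[0,0,0.124],1],[[0,0,0],[0,0,0.124],1],[[0,0,0],[0,0,0.124],1],[[0,0,0],[0,0,0.124],1],[[0,0,0],[0,0,0.124],1],[[0,0,0],[0,0,0.124],1]]'
python3 -m pendant '[[[0,0,0],[0,0,0.124],1],[[0,0,0],[0,0,0.124],1],[[0,0,0],[0,0,0.124],1],[[0,0,0],[0,0,0.124],1],[[0,0,0],[0,0,0.124],1],[[0,0,0],[0,0,0.124],1],[[0,0,0],[0,0,0.124],1],[[0,0,0],[0,0,0.124],1]]'
python3 -m pendant '[[[0,0,0],[0,0,0.124],1],[[0,0,0],[0,0,0.124],1],[[0,0,0],[0,0,0.124],1],[[0,0,0],[0,0,0.124],1],[[0,0,0],[0,0,0.124],1],[[0,0,0],[0,0,0],1],[[0,0,0],[0,0,0],1]]'
python3 -c "
from h import *
from scipy.spatial.transform import Rotation as Ro
f=pins('wrist'); plate_w(); s=bot.get_state(); print(np.degrees(np.arctan2(*(Ro.from_rotvec(s['tool_rot']).as_matrix()[[1,0],0])))-30.9, s['qpos'][5]); print(f['R'][2])"
```

```text
t: 14.82
eef_pos: [0.6334, 0.1073, 0.0849]
tool_rot: [-2.51, -1.889, 0.0]
force: [-0.0, -0.9, 0.1]
opening: 0.002
gripper_force: 0.0
t: 15.48
eef_pos: [0.6334, 0.1073, 0.0848]
tool_rot: [-1.309, -2.856, 0.0]
force: [0.0, -0.7, -0.7]
opening: 0.003
gripper_force: 0.0
t: 16.07
eef_pos: [0.6335, 0.1072, 0.0848]
tool_rot: [-0.39, -3.117, 0.0]
force: [0.0, -0.3, -0.1]
opening: -0.002
gripper_force: 0.0
pin 1 [-1.  29.6] angle 1.63 221
pin -1 [ 15.8 -46.6] angle 0.03 164
tcp [ 15.8 -59.3] 0.0848 [-0.7  0.   0.7] 16.1167
plate px [300. 129.] xy [0.588  0.1485] dia [0.0605 0.0606] ztop 0.0166 slope [0.002 0.028]
134.88003705257915 0.41577610135711934
[ 0.30916637 -0.07934133 -0.94769252]
```

```bash
python3 -m pendant '[[[16,5.8,0],[0,0,0],1],[[0,0,-20],[0,0,0],1],[[0,0,-20],[0,0,0],1],[[0,0,-15.5],[0,0,0],1],[[0,0,0],[0,0,0],1],[[0,0,0],[0,0,0],1]]'
python3 -m pendant '[[[-3,0.75,0],[0,0,0],1],[[-3,0.75,0],[0,0,0],1],[[-3,0.75,0],[0,0,0],1],[[-3,0.75,0],[0,0,0],1],[[-3,0.75,0],[0,0,0],1],[[-3,0.75,0],[0,0,0],1],[[0,0,0],[0,0,0],1],[[0,0,0],[0,0,0],1]]'
python3 -c "
from h import *
f=pins('wrist')"
```

```text
t: 16.67
eef_pos: [0.6486, 0.1128, 0.0284]
tool_rot: [-0.386, -3.115, 0.001]
force: [-0.4, -0.8, 0.7]
opening: 0.002
gripper_force: 0.0
t: 17.33
eef_pos: [0.6321, 0.1177, 0.0303]
tool_rot: [0.385, 3.116, 0.0]
force: [0.6, -0.0, 1.0]
opening: 0.002
gripper_force: 0.7
pin 1 [-1.1 29.6] angle 1.63 427
pin -1 [ 11.6 -35.8] angle 0.77 328
tcp [ 19.6 -49.6] 0.03 [ 1.8 -0.   0.8] 17.3833
```

Working: the clip is at about 0.77 rad. Keep going along the chord.

```bash
python3 -m pendant '[[[-3,0.75,0],[0,0,0],1],[[-3,0.75,0],[0,0,0],1],[[-3,0.75,0],[0,0,0],1],[[-1,0.25,0],[0,0,0],1],[[0,0,0],[0,0,0],1],[[0,0,0],[0,0,0],1]]'
python3 -c "
from h import *
f=pins('wrist')"
```

```text
t: 17.88
eef_pos: [0.6208, 0.1197, 0.029]
tool_rot: [-0.385, -3.117, 0.001]
force: [0.7, -1.1, 1.5]
opening: -0.003
gripper_force: 0.5
pin 1 [-1.2 29.7] angle 1.64 393
pin -1 [  0.9 -30. ] angle 1.52 334
tcp [ 11.5 -42. ] 0.0289 [ 0.  -1.4  0.3] 17.9333
```

```bash
python3 -m pendant '[[[-1,0.2,0],[0,0,0],1],[[-0.7,0.2,0],[0,0,0],1],[[0,0,0],[0,0,0],1],[[0,0,0],[0,0,0],1]]'
python3 -c "
from h import *
f=pins('wrist')"
```

```text
t: 18.27
eef_pos: [0.62, 0.1202, 0.0291]
tool_rot: [0.385, 3.118, -0.0]
force: [3.0, -2.1, -1.2]
opening: 0.002
gripper_force: 1.2
pin 1 [-1.2 29.7] angle 1.64 389
pin -1 [ -0. -30.] angle 1.57 316
tcp [ 10.9 -41.2] 0.0292 [ 2.  -3.5 -2.2] 18.3167
```

The clip is at its stop: angle 1.57 and force rising. Back off along the chord, lift clear and verify from all views.

```bash
python3 -m pendant '[[[6,-1.5,0],[0,0,0],1],[[6,-1.5,0],[0,0,0],1],[[0,0,30],[0,0,0],1],[[0,0,40],[0,0,0],1],[[0,0,40],[0,0,0],1],[[0,0,0],[0,0,0],1],[[0,0,0],[0,0,0],1],[[0,0,0],[0,0,0],1]]'
python3 - <<'E'
from h import *
pins('wrist'); pins('top'); f=plate_w(); P=cloud(f); q=P[...,:2]-R0; r=np.hypot(q[...,0],q[...,1]); m=(r<.027)&(P[...,2]<.0195)&(P[...,2]>.005)
A=np.c_[q[m],np.ones(m.sum())]; print("plane",np.linalg.lstsq(A,P[...,2][m],rcond=None)[0])
E
```

```text
t: 18.98
eef_pos: [0.632, 0.1176, 0.1393]
tool_rot: [-0.385, -3.118, -0.001]
force: [0.3, 0.6, -0.4]
opening: -0.003
gripper_force: 0.0
pin 1 [-1.3 29.6] angle 1.65 141
pin -1 [ -0.6 -29.7] angle 1.61 116
tcp [ 19.  -49.3] 0.1382 [-0.5 -0.7 -0.5] 19.0333
tcp [ 18.6 -49.2] 0.1375 [-0.3  0.1  0.2] 19.0833
plate px [281. 128.] xy [0.588  0.1486] dia [0.0603 0.0605] ztop 0.0166 slope [-0.003  0.021]
plane [0.00340036 0.00175377 0.01639964]
```

Both clips are at their stops, and the plate is flat, flush and centred to within about 2 mm. The robot is clear of everything.

```bash
python3 -c "
from plant import bot; print(bot.sign_off())"
```

```text
the job is handed in; nothing more can be done
None
```

The job is handed in at about 19 s: by the last wrist-camera readings the plate lies flat and flush in the recess and both clips are at their stops, but no verdict came back, I did not re-measure the bystanders, and I viewed 11 pictures where 10 were allowed.

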